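# Fish a dropped thumb nut out from under the instrument riser

### The arm

A 6-joint arm with a two-finger parallel gripper is mounted at the origin on the work surface. World frame = base frame: x ahead of the robot, y to its left, z up, the work surface at z = 0. Lengths are in mm, angles in rad, forces in N, time in s.
With the tool pointing down it reaches from about 400 to 825 mm from the base axis. Payload 7 kg.
Tool frame: the origin (TCP) lies at the very end of the fingers, on their centre line; the grasp point (between the pads) lies 19 mm behind it; z points along the fingers, y is the line along which they close (so a half turn about z gives the same grasp; the last joint's range is limited). The gripper opens to 88 mm and grips with 3 to 60 N. Pads are 19 mm wide; open, the fingers measure 130 mm over their backs; the gripper's body (78 mm by 193 mm) begins 47 mm behind the grasp point.
Start: joints at [1.625, 0.359, 0.012, 0, -1.224, -0.288], TCP at [156.392, 656.61, 226.561] pointing down, gripper open.
Joint ranges: [-3.07, 3.07], [-1.43, 2.12], [-1.02, 1.25], [-3.03, 1.67], [-3.05, -0], [-3.03, 3.03]. Speed limits (rad/s): [2.39, 2.39, 3.01, 3.14, 3.14, 3.14].

### API

Orientations are given as a unit quaternion [x, y, z, w].
In Python, from plant import bot gives the robot as it stands. Calls block until the motion is done:
- bot.move_ptp(position, orientation): joint-space move of the TCP to a pose.
- bot.line_to(position, velocity=150, ori=None): straight line of the TCP; ori=None keeps the orientation; velocity is the mean speed in mm/s.
- bot.move_joints(angles): joint-space move.
- bot.move_gripper(opening, force=None): finger opening in mm; force is the grip in N (None keeps the last); returns when the fingers have stopped.
- bot.pause(seconds).
- bot.solve_ik(position, orientation): joint angles nearest the present ones, or None.
- bot.read_state(): the state.
- bot.camera(name): name is "side" or "top" or "wrist"; returns the picture (400x640x3 uint8, red, green, blue); there is no depth.
- bot.get_calibration(name): a dict with "fx", "fy", "cx", "cy" (pixels), "view" (4x4, takes a point from world to camera coordinates); the wrist camera has in their place "T_tool_cam" (4x4, takes a point from camera to tool coordinates, whose origin is the TCP and whose axes are the flange's). Camera axes: x right, y up, looking along -z (the intrinsics and any distortion apply to the point x, -y, -z); pixel columns grow to the right and rows downward; lengths in mm; the calibration is good to about 2 mm. A picture is of the moment at which its call begins: read the wrist's pose just before it. get_calibration takes no time and is no camera call.
A pose or a line that the arm cannot do raises bot.Unreachable and nothing moves.
- bot.close_job(): hands the job in; it is judged then, once.
The state is a dict: "t": time; "joint_pos": joint angles; "qvel": joint speeds; "tau": joint torques, N m; "tcp_pos": TCP position; "eef_rot": TCP orientation; "contact_force": force on the tool from outside, world axes, zero at the start; "moment": the same for the moment, N m; "width": finger opening in mm; "finger_force": force on a finger pad.
Only numpy, scipy, OpenCV 4.12 (cv2) and the standard library are available. Lean on these libraries where they do the work, as an engineer would, in place of code of your own. Each camera call takes 0.05 s, during which the arm holds its last target. There are 200 camera calls.

### The job

A brass thumb nut off the circuit-board holder has rolled to the back under the clear riser that carries the soldering station. Slide the hooked flat probe in beside it until you feel its end touch the cable duct at the back, sweep it along against the duct until the hook's foot is behind the nut, and drag the nut out onto the open bench, a few centimetres in front of the riser; then lay the probe down flat on the bench in front, right out from under the riser. Keep a light touch: never shove against the riser or the duct nor grind the probe into the bench, keep the gripper's fingers off the nut, and leave the other things where they are.

Things in the scene. Friction and masses are not known exactly. Their poses are not given: they have to be found in the camera images.
- riser: Clear acrylic riser, fixed: top board 150 deep x 260 wide x 8 thick, underside 40 mm above the bench, on two 8 mm side panels at its ends (244 mm between them). Origin on the bench under its centre; x points from the open front (edge at x = -75 mm) to the back, y to the end that carries the black soldering station (top 145 mm above the bench).
- riser_front (a point): Point on the bench under the middle of the riser's open front edge; axes as the riser. A rigid grey slotted cable duct, 26 deep, 35 high, closes the back of the space below from panel to panel. Its flat upright front face is parallel to y and lies 115 to 124 mm behind this point, differently each time: it is not measured and must be felt for.
- nut: Brass knurled thumb nut, round: head 18 mm across, 5 mm high, lying head down on the bench; on it an 11 mm collar, 9 mm high in all; 10 to 18 g. It lies under the riser, its rim 1 to 12 mm in front of the duct, its centre at riser y = -75 to +5 mm. Origin at the centre of its underside, z up.
- probe_grip (a point): Flat probe, rigid, 80 to 115 g, lying flat on the bench. This is the centre of its black handle (90 long, 15 wide, 24 high; underside 10 and top 34 mm above the bench). x points along it to the tip, z up. A crank drops to a flat steel blade, 14 wide, 3 thick, that lies on the bench from 62 to 222 mm ahead of this point; it balances about 95 mm ahead.
- probe_tip (a point): Middle of the probe's straight end face, 222 mm ahead of probe_grip, 1.5 mm above the blade's underside; same axes. From the blade's last 5 mm a flat foot, 5 wide and 3 thick, runs to the right (-y) only, to 33 mm from the blade's middle line, flush with the end face: an L-shaped hook.
- probe_hook (a point): Point on the probe in the crook of the hook, 208 mm ahead of probe_grip and 16 mm to its right: the nut's centre lies here when it touches both the blade's right edge and the foot.
- phone: Opened phone, 148 x 71 x 10 mm, loose: leave it.
- spool: Solder spool, 60 mm across, 40 mm high, loose: leave it.
- driver: Screwdriver, 165 mm long, loose: leave it.
- tweezers: Steel tweezers, 120 mm long, loose: leave them.
- flux: Flux jar, 42 mm across, 36 mm high, loose: leave it.
- alcohol: Bottle, 64 mm across, 150 mm high, loose: leave it.

How it is judged (in metres and radians):
On the way, in this order (a step that is already met when the one before it is completed fails the run):
1. the probe's end touches the duct at the back of the space under the riser (contact force between probe and riser above 0.4 N and x of probe_tip in the frame of riser above 0.036 m and height (world z) of probe_tip below 0.02 m), for 0.15 s.
2. still touching the duct, the hook's foot is behind the nut: the crook of the hook within 11 mm of the nut's centre (all of step 1 and horizontal distance between probe_hook and nut below 0.011 m), for 0.1 s.
At the end, for the whole second after the job is handed in: the nut rests on the bench in front of the riser, its centre 20 to 160 mm from the front edge and no farther than 160 mm to either side of the riser's middle; the probe lies flat on the bench, its tip and its handle in front of the front edge (x of nut in the frame of riser between -0.235 and -0.095 m and y of nut in the frame of riser between -0.16 and 0.16 m and height (world z) of each of nut, probe_tip below 0.008 m and linear speed of nut below 0.02 m/s and x of each of probe_tip, probe_grip in the frame of riser below -0.077 m and height (world z) of probe_grip below 0.03 m and angle between probe_grip's own z axis and vertical below 0.12 rad); the robot touches nothing.
It fails at once if the probe pressed on the riser or the duct with over 20 N (contact force between probe and riser above 20 N).
It fails at once if the probe pressed on the bench top with over 20 N (contact force between probe and table above 20 N).
It fails at once if the fingers touched the nut (contact force between the fingers and nut above 0.2 N).
It fails at once if the arm or fingers leaned on the riser with over 5 N (contact force between any of the fingers, the arm and riser above 5 N).
It fails at once if the phone, spool, screwdriver, tweezers, flux jar or bottle was moved over 15 mm (distance of any of phone, spool, driver, tweezers, flux, alcohol from where it was at the start of the episode above 0.015 m).
It also fails if it takes over 58 s, if anything falls off the work surface, if the arm or the gripper's body presses on something with over 40 N, if the wrist force passes 120 N, or if a joint passes its speed limit or range.

## Working session

There is one attempt and no reset: what is moved stays moved. The work goes in short steps, each a Python script; the robot and the scene stay as the last script left them, time stands still between calls to the robot, and variables do not carry over. Pictures are saved under pics/ and viewed, at most 10 in all, crops included, and the job is handed in when it is done.

```bash
ls; mkdir -p pics
python3 - <<'E'
from plant import bot
import cv2,numpy as np
s=bot.read_state();print(s['t'],s['tcp_pos'],s['eef_rot'],s['width'])
for n in("top","side","wrist"):
    c=bot.get_calibration(n);print(n,{k:np.round(v,4).tolist() if not isinstance(v,str) else v for k,v in c.items()})
    if n!="wrist":
        cv2.imwrite(f"pics/{n}0.png",bot.camera(n)[:,:,::-1])
E
```

```text
pics
0.0 [156.28686311 656.15324249 225.61230713] [ 9.93168593e-01 -1.16685088e-01 -1.33052798e-05  8.58189407e-04] 87.51801788057074
top {'fx': 389.6281, 'fy': 389.6281, 'cx': 326.0955, 'cy': 205.3606, 'view': [[-0.0034, -1.0, 0.0016, 28.7897], [0.9977, -0.0033, 0.0676, -571.2436], [-0.0676, 0.0018, 0.9977, -1219.8356], [0.0, 0.0, 0.0, 1.0]]}
side {'fx': 391.1311, 'fy': 391.1311, 'cx': 310.5708, 'cy': 195.015, 'view': [[0.9206, -0.3901, 0.0167, -505.0666], [0.2541, 0.6311, 0.7329, -181.6072], [-0.2965, -0.6704, 0.6802, -1050.9742], [0.0, 0.0, 0.0, 1.0]]}
wrist {'fx': 345.1669, 'fy': 345.1669, 'cx': 319.3419, 'cy': 202.4347, 'T_tool_cam': [[0.0008, 0.9524, 0.305, 83.3918], [1.0, -0.0006, -0.0007, 0.9233], [-0.0005, 0.305, -0.9524, -158.3721], [0.0, 0.0, 0.0, 1.0]]}
```

View pics/top0.png

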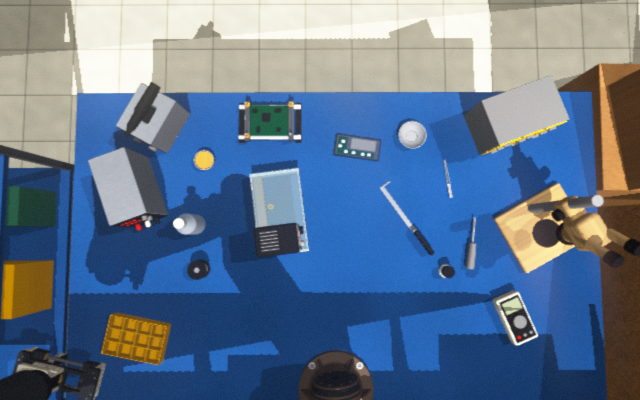

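View pics/side0.png

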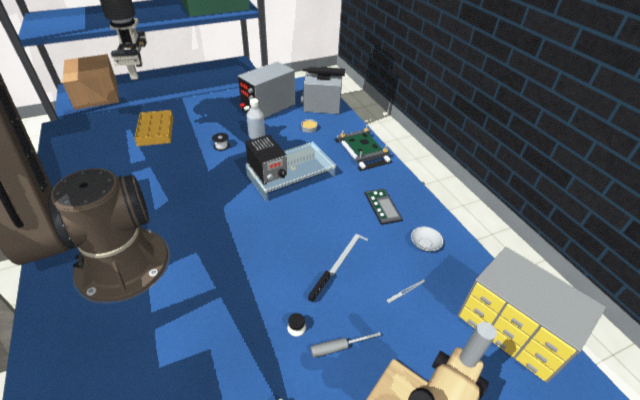

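The top view shows the riser around (280,210) with its station towards the robot, so its open front faces image right. The nut is near (270,207). The probe runs from its handle at (424,242) to its tip at (385,184).

```bash
cat > h.py <<'E'
from plant import bot
import cv2,numpy as np
from scipy.spatial.transform import Rotation as R
def cam(name,st=None):
    c=bot.get_calibration(name)
    if name!="wrist": V=np.array(c["view"])
    else:
        st=st or bot.read_state(); T=np.eye(4); T[:3,:3]=R.from_quat(st['eef_rot']).as_matrix(); T[:3,3]=st['tcp_pos']
        V=np.linalg.inv(T@np.array(c["T_tool_cam"]))
    return c["fx"],c["fy"],c["cx"],c["cy"],V
def proj(C,p):
    fx,fy,cx,cy,V=C; q=V@np.append(p,1.); return np.array([cx+fx*q[0]/-q[2],cy-fy*q[1]/-q[2]])
def unproj(C,uv,z):
    fx,fy,cx,cy,V=C; W=np.linalg.inv(V); d=W[:3,:3]@np.array([(uv[0]-cx)/fx,-(uv[1]-cy)/fy,-1]); o=W[:3,3]
    return o+d*(z-o[2])/d[2]
E
python3 - <<'E'
from h import *
C=cam("top")
for n,uv,z in [("grip",(424,242),30),("tip",(385,184),2),("nut",(270,207),9),("rTR",(298,170),48),("rTL",(251,174),48),("rBR",(307,250),48)]: print(n,unproj(C,uv,z).round(0))
s=bot.read_state();im=bot.camera("wrist");cv2.imwrite("pics/w0.png",im[:,:,::-1])
E
```

```text
grip [ 455. -280.   30.]
tip [ 641. -164.    2.]
nut [567. 207.   9.]
rTR [680. 114.  48.]
rTL [668. 261.  48.]
rBR [432.  86.  48.]
```

View pics/w0.png

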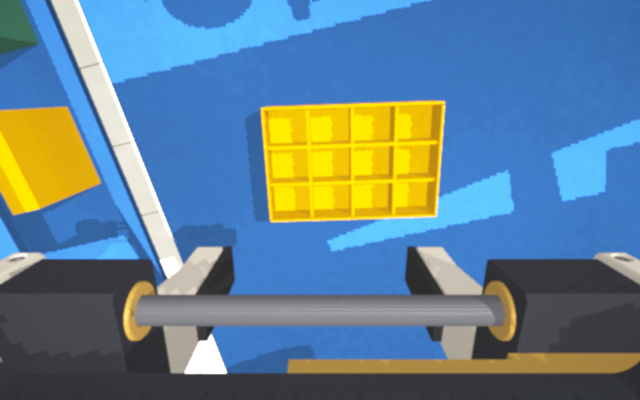

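The wrist camera currently sees only the yellow tray, which is of no use here. I'll move it over the probe and the riser for more precise measurements.

```bash
cat >> h.py <<'E'
def q(yaw): # tool down, tool x along yaw (deg)
    c,s=np.cos(np.radians(yaw)),np.sin(np.radians(yaw))
    return R.from_matrix(np.array([[c,s,0],[s,-c,0],[0,0,-1]])).as_quat()
E
python3 - <<'E'
from h import *
import json
for n,p,y in [("r",(565,120,330),95),("p",(520,-238,230),32)]:
    print(n,bot.solve_ik(p,q(y)))
    bot.move_ptp(p,q(y)); s=bot.read_state(); im=bot.camera("wrist"); cv2.imwrite(f"pics/{n}1.png",im[:,:,::-1])
    json.dump({k:list(map(float,s[k])) for k in("tcp_pos","eef_rot","joint_pos")},open(f"{n}1.json","w")); print(s['t'],s['tcp_pos'])
E
python3 -c "
import cv2,numpy as np
a=cv2.imread('pics/r1.png');b=cv2.imread('pics/p1.png')
cv2.imwrite('pics/r1c.png',a)"
```

```text
r [ 0.54776843  0.14885262 -0.03708852  0.         -1.38485519  2.68109068]
2.6667 [564.92375205 120.40580392 329.84344668]
p [-0.087217    0.1877417  -0.21519565  0.         -1.16785898  2.21651869]
4.1167 [ 520.67881842 -237.35634443  230.42673886]
```

View pics/r1.png

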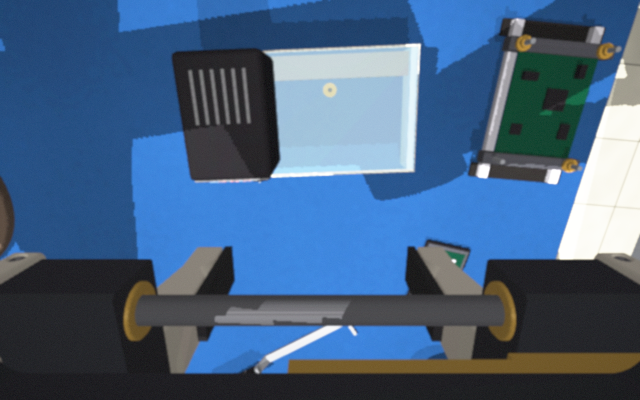

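View pics/p1.png

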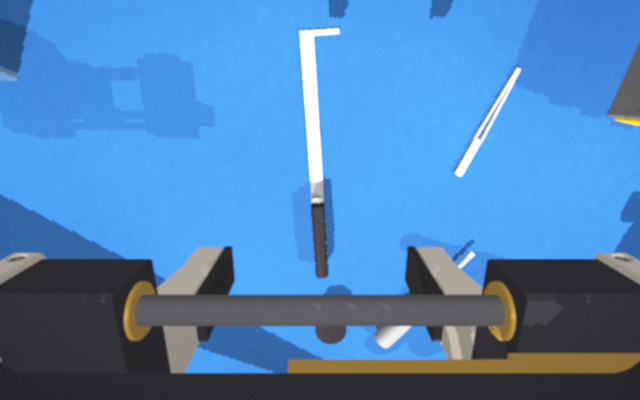

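Riser view: the top board's right corners are near (420,44) and (415,171), its front-left corner is near (193,181), and the nut is at (330,90). Probe view: the tip is near (308,32), the foot ends near (340,31), and the handle runs from (319,203) to (321,276). The flux jar is behind the handle at (330,330). Next I'll enlarge both.

```bash
python3 -c "
import cv2,numpy as np
a=cv2.imread('pics/r1.png');b=cv2.imread('pics/p1.png')
r=cv2.resize(a[35:190,170:430],None,fx=3,fy=3,interpolation=cv2.INTER_CUBIC);cv2.imwrite('pics/rz.png',r)
p=np.hstack([cv2.resize(b[20:100,285:355],None,fx=5,fy=5,interpolation=cv2.INTER_CUBIC),np.zeros((400,20,3),np.uint8),cv2.resize(b[180:290,280:360],(291,400),interpolation=cv2.INTER_CUBIC)]);print(p.shape);cv2.imwrite('pics/pz.png',p)"
```

```text
(400, 661, 3)
```

View pics/rz.png

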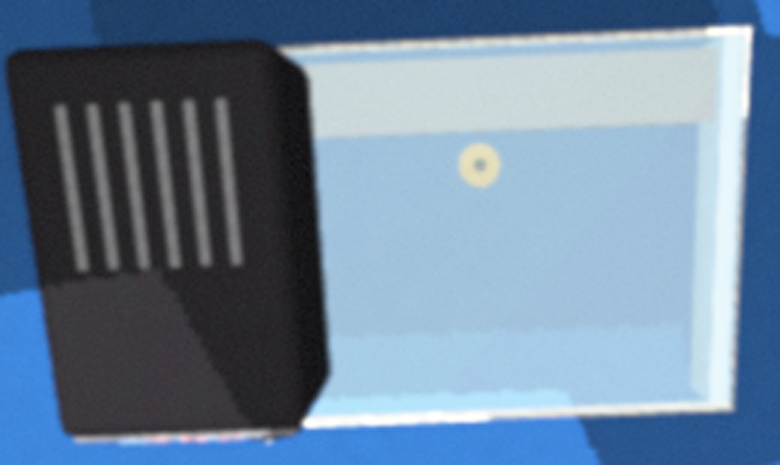

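View pics/pz.png

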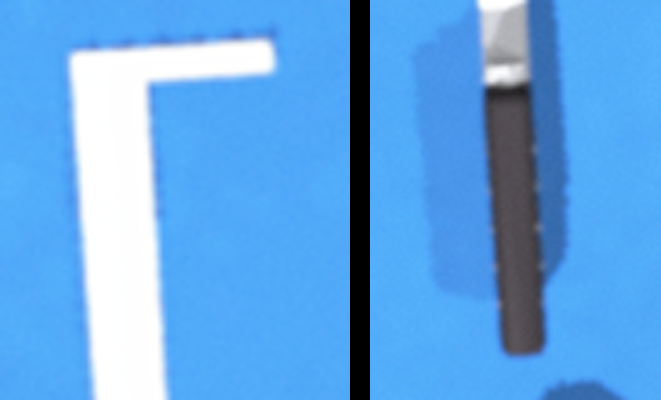

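```bash
python3 - <<'E'
from h import *
import json
C=cam("wrist",json.load(open("r1.json")))
a,b,c=[unproj(C,u,48) for u in((420.7,43.7),(414.3,171.7),(194.3,180.7))]
nut=unproj(C,(330,90),8)
print("BR,FR,FL",a.round(1),b.round(1),c.round(1),"depth",np.linalg.norm(a-b),"width",np.linalg.norm(b-c))
y1=np.degrees(np.arctan2(*(a-b)[[1,0]])); y2=np.degrees(np.arctan2(*(c-b)[[1,0]])); print("yaws",y1,y2-90,"nut",nut)
print("duct",unproj(C,(170+500/3,35+130/3),35))
P=cam("wrist",json.load(open("p1.json")))
tip=unproj(P,(306.8,30.0),3);fe=unproj(P,(339.8,27.6),3);hf=unproj(P,(317.7,205.3),34);hb=unproj(P,(321.8,276.3),34)
bl=unproj(P,(285+129/5,20+398/5),3)
print("tip",tip,"foot",fe,np.linalg.norm(fe-tip),"hf",hf,"hb",hb,np.linalg.norm(hf-hb),"bl",bl)
g=(hf+hb)/2; print("grip",g,"tip-grip",np.linalg.norm((tip-g)[:2]))
for n,(u,v) in dict(tipgrip=tip-g,bltip=tip-bl,h=hf-hb).items() if 0 else []: pass
for n,d in (("tip-grip",tip-g),("tip-bl",tip-bl),("handle",hf-hb)): print(n,np.degrees(np.arctan2(d[1],d[0])))
for n,u,z in(("flux",(330,330),36),("drv_butt",(381,345),20),("drv_tip",(470,255),6),("tweez",(460,175),5)): print(n,unproj(P,u,z))
T=cam("top")
for n,p in(("tip",tip),("hf",hf),("hb",hb),("a",a),("b",b),("c",c),("nut",nut)): print(n,proj(T,p).round(1))
E
python3 -c "
import cv2,numpy as np
a=cv2.imread('pics/top0.png')
z=lambda x0,y0,w,h,s:cv2.resize(a[y0:y0+h,x0:x0+w],None,fx=s,fy=s,interpolation=cv2.INTER_CUBIC)
cv2.imwrite('pics/tz.png',np.hstack([z(240,160,75,100,5),z(375,170,75,100,5)]))"
```

```text
BR,FR,FL [671.8 266.4  48. ] [690.6 115.   48. ] [405.   77.6  48. ] depth 152.63529204696692 width 288.0574351746845
yaws 97.05614192171984 -262.54940431301753 nut [572.52985128 206.26400729   8.        ]
duct [578.62471962 220.44472857  35.        ]
tip [ 635.04323645 -151.92363017    3.        ] foot [ 654.65166887 -178.99645025    3.        ] 33.42795550106708 hf [ 491.35517832 -255.0764658    34.        ] hb [ 420.48506935 -305.07224372   34.        ] 86.73033007679211 bl [ 579.76261426 -190.84002478    3.        ]
grip [ 455.92012384 -280.07435476   34.        ] tip-grip 220.24463145852954
tip-grip 35.58121051987256
tip-bl 35.144739255458184
handle 35.201303936278805
flux [ 364.45892601 -352.23438181   36.        ]
drv_butt [ 369.79990476 -427.72780102   20.        ]
drv_tip [ 528.38449848 -451.83847608    6.        ]
tweez [ 600.20086557 -378.02162855    5.        ]
tip [381.3 185.9]
hf [416.3 230.2]
hb [432.7 253. ]
a [249.3 172.9]
b [297.8 166.8]
c [309.8 258.7]
nut [270.2 205.4]
```

View pics/tz.png

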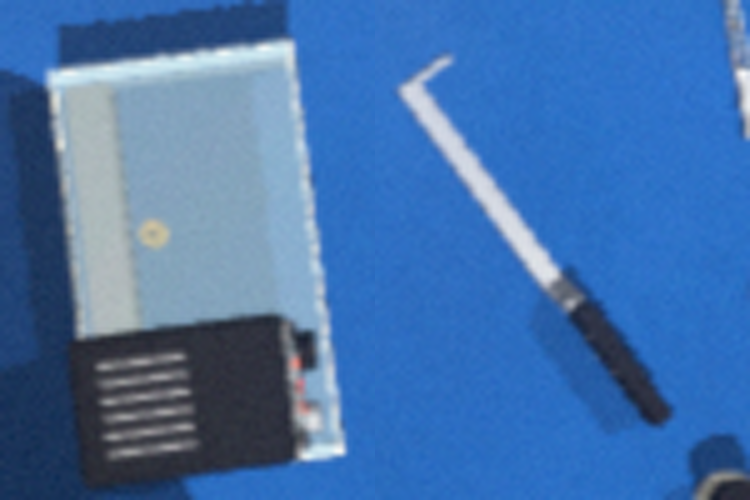

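The enlarged views agree with each other. In riser-front coordinates the nut is at about (105, -24) mm. The first left-front corner was wrong because it was the station's edge (288 mm wide instead of 260), so I'll check the yaw with the top view's front corners, (299,168.4) and (308.8,251). Now the grasp.

Run:
```python
from h import *
T=cam("top"); A,B,D=[unproj(T,u,48) for u in((249.6,174.4),(299,168.4),(308.8,251))]
print(A,B,D,np.linalg.norm(A-B),np.linalg.norm(B-D),np.degrees(np.arctan2(*(A-B)[[1,0]])),np.degrees(np.arctan2(*(B-D)[[1,0]]))+90, "nut",unproj(T,(270.6,207),8))
g=np.array([456,-280.]); yaw=35.3
bot.move_gripper(60,50)
bot.move_ptp([*g,60],q(yaw)); bot.line_to([*g,5],120)
s0=bot.read_state(); bot.move_gripper(10,50); s=bot.read_state()
print(s['width'],s['finger_force'],s['contact_force'],s['tcp_pos'],s['t'])
bot.line_to([*g,9],40); bot.pause(.2); s=bot.read_state(); print(s['contact_force'],s['moment'],s['width'])
bot.line_to([*g,90],150); bot.pause(.2); s=bot.read_state(); print(s['contact_force'],s['moment'],s['width'],s['t'])
```

```text
[667.06907233 265.43522907  48.        ] [685.48237145 111.23785329  48.        ] [428.59691163  80.70851067  48.        ] 155.29288547802824 258.69321643930016 96.80966277924344 96.77748116426511 nut [567.41824354 204.88349221   8.        ]
14.745945037855348 49.916319251060486 [-0.6164107   0.42831272  0.15340329] [ 455.99586669 -279.99974258    5.00930725] 7.0417
[-0.58461226  0.79702856 -0.4131074 ] [-0.06572597  0.01381086  0.01147129] 14.288752154879935
[ 0.29120762  0.02087077 -1.21934503] [-0.08375748 -0.01629606  0.02275365] 14.69052568049575 8.3833
```

The grasp is good: width 14.7 mm against a 15 mm handle. The riser yaw is 96.9°, with both cameras agreeing. Next I'll carry the probe to the pre-insertion pose and check it with the top camera, since the station hides little from there.

```bash
cat >> h.py <<'E'
YAW=96.9; c_,s_=np.cos(np.radians(YAW)),np.sin(np.radians(YAW))
F=np.array([690.6,115.])+130*np.array([-s_,c_])   # riser front, wrist camera
def W(x,y): return F+x*np.array([c_,s_])+y*np.array([-s_,c_])   # riser_front xy -> world
def L(w): d=np.asarray(w)[:2]-F; return np.array([d@[c_,s_],d@[-s_,c_]])
E
python3 - <<'E'
from h import *
p=W(-245,28); print("F",F,"nutL",L([572.5,206.3]),"target",p)
bot.move_ptp([*p,60],q(YAW)); bot.line_to([*p,9],100); bot.pause(.3)
s=bot.read_state(); print(s['tcp_pos'],s['contact_force'],s['moment'],s['t'],s['joint_pos'])
im=bot.camera("top")[:,:,::-1]; cv2.imwrite("pics/t2.png",im)
C=cam("top"); t=np.array(s['tcp_pos']); d=np.array([c_,s_,0]);r=np.array([s_,-c_,0])
for n,f in(("tip",222*d),("footend",222*d+33*r),("hook",208*d+16*r)): print(n,proj(C,[*(t+f)[:2],6]))
x0,y0=240,155
cv2.imwrite("pics/t2z.png",cv2.resize(im[y0:y0+100,x0:x0+130],None,fx=6,fy=6,interpolation=cv2.INTER_CUBIC))
E
```

```text
F [561.54154555  99.38221095] nutL [104.82690598 -23.7238513 ] target [ 563.17786549 -147.20716931]Traceback (most recent call last):
  File "<stdin>", line 3, in <module>
plant.Unreachable: the arm cannot take that pose within its joint ranges
```

The last joint would go out of range in that pose. I'll put the probe back, turn the gripper half a turn and grasp it again.

```bash
cat > go.py <<'E'
from h import *
p=W(-245,28)
g=np.array([456,-280.]); yaw=35.3-180
st=bot.read_state()
print("ik",bot.solve_ik([*p,60],q(YAW-180)),bot.solve_ik([*W(-100,-10),6],q(YAW-180)))
bot.line_to([*g,5.3],120); bot.move_gripper(40); bot.line_to([*g,50],150)
bot.move_ptp([*g,50],q(yaw)); bot.line_to([*g,5],120); bot.move_gripper(10,50)
s=bot.read_state(); print(s['width'],s['finger_force'],s['t'])
bot.line_to([*g,60],120)
bot.move_ptp([*p,60],q(YAW-180)); bot.line_to([*p,9],100); bot.pause(.3)
s=bot.read_state(); print(s['tcp_pos'],s['contact_force'],s['moment'],s['width'],s['t'])
im=bot.camera("top")[:,:,::-1]; cv2.imwrite("pics/t2.png",im)
C=cam("top"); t=np.array(s['tcp_pos']); d=np.array([c_,s_,0]);r=np.array([s_,-c_,0])
for n,f in(("tip",222*d),("footend",222*d+33*r),("hook",208*d+16*r)): print(n,proj(C,[*(t+f)[:2],6]))
x0,y0=240,155
cv2.imwrite("pics/t2z.png",cv2.resize(im[y0:y0+100,x0:x0+130],None,fx=6,fy=6,interpolation=cv2.INTER_CUBIC))
E
python3 go.py
```

```text
ik [ 0.08010454  0.36763294 -0.40066249  0.         -0.80250089  0.04032318] [ 0.33718403  0.44180953 -0.44253009  0.         -0.68645671 -0.21675631]
14.251679927894404 50.00076413154602 14.075
[ 563.54489286 -147.16809582    9.59337777] [ 0.22000374  0.84661216 -1.00351056] [-0.00131104 -0.03655434 -0.03585421] 14.686094537293862 16.4333
tip [311.67799736 216.40571963]
footend [310.43508081 206.21984516]
hook [315.40277884 210.92514894]
```

View pics/t2z.png

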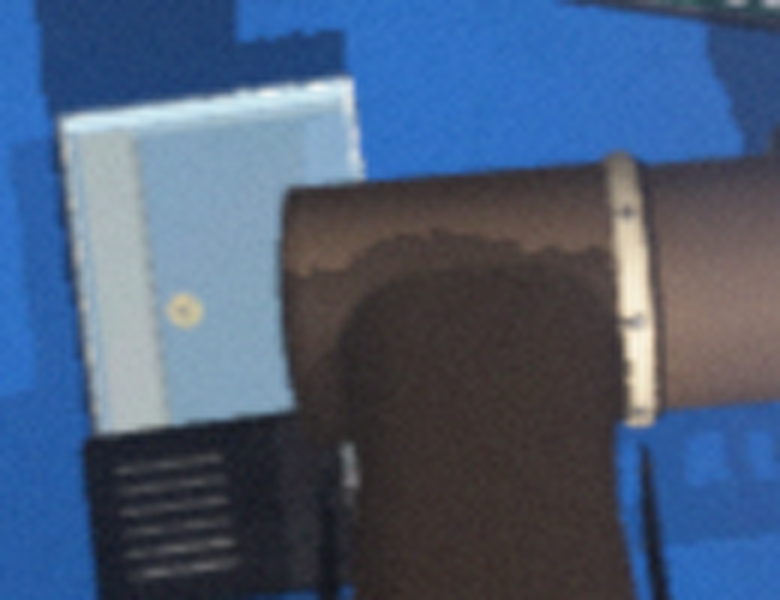

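The arm hides the probe in the top view. The nut is unchanged at about (270.5, 207) px. Over-sweeping is harmless, because the blade's edge would just carry the nut along in the crook. So I'll go in at y = +32 and feel for the duct in small steps.

```bash
cat >> h.py <<'E'
QP=q(YAW-180)
def force(n=5):
    f=[]
    for _ in range(n): f.append(bot.read_state()['contact_force']); bot.pause(.01)
    f=np.mean(f,0); return np.array([f[:2]@[c_,s_],f[:2]@[-s_,c_],f[2]])
def to(tx,ty,z,v=100): bot.line_to([*W(tx-222,ty),z],v)   # by tip position in riser_front frame
E
python3 - <<'E'
from h import *
to(-20,32,9.5,60); bot.pause(.1); f0=force(); print("free",f0)
for z in(8,7): to(-20,32,z,20); print(z,force()-f0)
to(60,32,7,120); print(60,force()-f0)
to(104,32,7,60); bot.pause(.1); f1=force(); print(104,f1-f0)
x=104
while x<128:
    x+=1; to(x,32,7,20); f=force(3)-f1
    if f[0]<-1.2: break
bot.pause(.2); s=bot.read_state(); print(x,f,force()-f1,L(s['tcp_pos'])+[222,0],s['width'],s['t'])
np.save("f1.npy",f1)
E
```

```text
free [ 0.19572359 -0.2137795  -0.65850477]
8 [-0.06617457  0.10322658  0.11318274]
7 [-0.02028297  0.40639515  0.3423403 ]
60 [-0.29737978  0.17231009 -0.0853448 ]
104 [-0.11449128  0.21409237 -0.16177887]
121 [-2.24944586 -0.31649762  0.28746384] [-3.09685675  0.35210155  0.37625622] [120.8551504   32.08287092] 14.333633227897348 24.2167
```

The duct was felt at 120.9 mm with about 3 N, inside the expected 115–124 mm. Now the sweep along it, keeping a light press.

Run:
```python
from h import *
f1=np.load("f1.npy"); x=121.; y=32.; log=[]
while y>-15:
    y-=3 if y>-6 else 2; to(x,y,7,25); f=force(2)-f1; log.append((y,round(x,2),*f.round(1)))
    if f[0]>-1.8: x+=.4
    elif f[0]<-4: x-=.5
    if f[0]<-10: print("STOP");break
bot.pause(.2); f=force()-f1; s=bot.read_state()
for l in log[::2]+[log[-1]]: print(*l)
print(f,L(s['tcp_pos'])+[222,0],s['moment'],s['width'],s['t'])
cv2.imwrite("pics/s3.png",bot.camera("side")[:,:,::-1]); im=bot.camera("top"); cv2.imwrite("pics/t3.png",im[:,:,::-1])
h=cv2.cvtColor(im,cv2.COLOR_RGB2HSV)
m=(h[...,0]>12)&(h[...,0]<40)&(h[...,1]>40)&(h[...,2]>130); m[:165]=0;m[255:]=0;m[:,:245]=0;m[:,312:]=0
n,l,st,c=cv2.connectedComponentsWithStats(m.astype(np.uint8)); print([(st[i,4],c[i].round(1)) for i in range(1,n) if st[i,4]>3])
i0=cv2.imread("pics/top0.png")[:,:,::-1];print(i0[205:209,268:273].tolist())
```

```text
29.0 121.0 -3.7 0.4 0.4
23.0 120.5 0.2 -0.4 0.1
17.0 120.9 -1.6 0.1 0.1
11.0 120.8 -2.5 0.1 0.5
5.0 121.2 -3.3 0.0 -0.2
-1.0 120.7 -0.9 -0.2 0.0
-7.0 121.1 -2.6 1.1 -0.1
-11.0 121.1 -2.8 0.5 -0.9
-15.0 121.1 -2.2 0.4 0.5
-15.0 121.1 -2.2 0.4 0.5
[-2.91738383  0.47959531 -0.27217149] [121.11963379 -15.08307501] [-0.97920055  0.03683714  0.08682813] 14.50115201788089 29.3083
[(np.int32(94), array([276.9, 200.1])), (np.int32(10), array([309.2, 195.6])), (np.int32(35), array([283. , 217.6]))]
[[[176, 181, 174], [197, 189, 161], [201, 191, 161], [194, 188, 159], [184, 183, 164]], [[187, 184, 164], [183, 178, 157], [166, 167, 152], [185, 178, 156], [195, 190, 158]], [[176, 179, 165], [188, 183, 158], [177, 177, 155], [188, 183, 159], [194, 191, 159]], [[165, 176, 175], [189, 188, 166], [192, 187, 161], [188, 186, 158], [186, 186, 167]]]
```

```bash
python3 -c "
import cv2,numpy as np
a=cv2.imread('pics/t3.png')[160:260,240:315];b=cv2.imread('pics/s3.png')[130:230,230:350]
cv2.imwrite('pics/c3.png',np.hstack([cv2.resize(x,None,fx=4,fy=4,interpolation=cv2.INTER_CUBIC) for x in(a,b)]))"
```

```text
(no output)
```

View pics/c3.png

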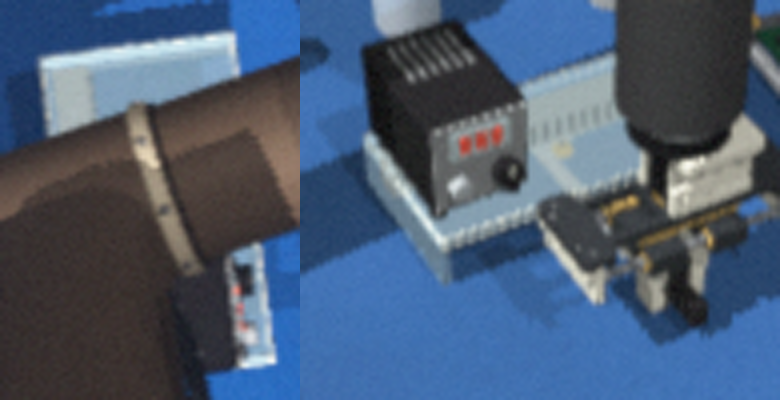

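The side view shows the blade reaching the back, with the nut at about (296,167.5) px just to its right, in the crook. I'll check that numerically, then drag back.

Run:
```python
from h import *
n=unproj(cam("side"),(295.75,167.5),8); print("nut L",L(n),"hook L",[121.1-14,-15.1-16])
f1=np.load("f1.npy")
for x in(118,90,50,10,-30,-55):
    to(x,-15,7,30 if x>100 else 60); print(x,(force(2)-f1).round(2))
s=bot.read_state(); print(s['t'],s['width'])
im=bot.camera("side");cv2.imwrite("pics/s4.png",im[:,:,::-1])
h=cv2.cvtColor(im,cv2.COLOR_RGB2HSV)
m=((h[...,0]>12)&(h[...,0]<38)&(h[...,1]>50)&(h[...,2]>90)).astype(np.uint8)
k,l,st,c=cv2.connectedComponentsWithStats(m)
for i in range(1,k):
    if 4<st[i,4]<400 and 230<c[i][0]<400 and 120<c[i][1]<300: print(st[i,4],c[i].round(1),L(unproj(cam("side"),c[i],6)).round(1))
hk=W(-55-14,-15-16); print("expect px",proj(cam("side"),[*hk,6]))
```

```text
nut L [ 94.82381999 -26.36746231] hook L [107.1, -31.1]
118 [ 0.42 -0.49  0.15]
90 [-0.14 -0.17 -0.16]
50 [-0.18  0.77  0.43]
10 [-0.34  0.16  0.62]
-30 [-0.05  0.07  0.53]
-55 [-0.23 -0.03 -0.28]
33.3917 14.63865463127643
94 [309. 124.] [ 313.5 -203.8]
13 [342.5 135.2] [ 184.9 -278.2]
20 [321.5 197.5] [-75.7 -27.5]
29 [342.5 219. ] [-187.1  -34. ]
10 [353.5 217.5] [-197.9  -66.7]
22 [356.4 227.2] [-234.9  -51.6]
13 [366.7 227.2] [-249.3  -78.4]
16 [350.4 234.9] [-251.2  -19.1]
expect px [321.36967704 195.87433877]
```

The nut came out with the hook: it is at (321.5,197.5) px against (321.4,195.9) expected, about 70 mm in front of the edge. Now I'll lay the probe down, withdraw and check.

Run:
```python
from h import *
f1=np.load("f1.npy")
for z in(6,5.3): to(-55,-15,z,10); print(z,(force(3)-f1).round(2))
bot.move_gripper(35); to(-55,-15,120,150)
j=list(bot.read_state()['joint_pos']); j[0]-=.7; bot.move_joints(j); bot.pause(.2)
s=bot.read_state(); print(s['t'],s['contact_force'],s['tcp_pos'])
C=cam("top"); im=bot.camera("top"); cv2.imwrite("pics/t5.png",im[:,:,::-1]); sd=bot.camera("side"); cv2.imwrite("pics/s5.png",sd[:,:,::-1])
for nm,I,cc in(("top",im,C),("side",sd,cam("side"))):
    h=cv2.cvtColor(I,cv2.COLOR_RGB2HSV)
    e=proj(cc,[*W(-69,-31),6]).round().astype(int)
    m=((h[...,0]>10)&(h[...,0]<40)&(h[...,1]>40)&(h[...,2]>90)).astype(np.uint8)
    ys,xs=np.nonzero(m[e[1]-10:e[1]+11,e[0]-10:e[0]+11]); 
    print(nm,"expect",e,"nut",len(xs),None if not len(xs) else L(unproj(cc,(xs.mean()+e[0]-10,ys.mean()+e[1]-10),6)))
i0=cv2.imread("pics/top0.png")[:,:,::-1]
# change map against the start
d=(np.abs(i0.astype(int)-im).sum(2)>120).astype(np.uint8); k,l,st,c=cv2.connectedComponentsWithStats(d)
print([(st[i].tolist()) for i in range(1,k) if st[i,4]>25])
# blade/handle in top
hw=((im.min(2)>150)).astype(np.uint8)
for n,a in(("tip",(-55,-15,3)),("grip",(-277,-15,34))):
    e=proj(C,[*W(a[0],a[1]),a[2]]); u,v=e.round().astype(int); print(n,e.round(1),im[v-2:v+3,u].tolist())
```

```text
6 [ 0.2  -0.47 -0.11]
5.3 [ 0.38 -0.33  1.25]
37.3167 [-0.37324243 -0.06940752 -0.05016932] [ 354.76116363 -524.63220526  119.0341349 ]
top expect [324 197] nut 24 [-71.39371795 -30.409436  ]
side expect [321 196] nut 29 [-29.93497568 -31.47771473]
[[371, 95, 239, 305, 19845], [278, 102, 156, 191, 6715], [348, 137, 31, 18, 347], [86, 174, 190, 119, 8802], [614, 280, 26, 24, 73], [613, 305, 27, 29, 103], [514, 315, 13, 14, 135], [348, 328, 44, 48, 712], [273, 338, 32, 17, 263], [0, 347, 64, 53, 2363], [94, 363, 11, 34, 102], [308, 362, 8, 8, 55], [64, 367, 4, 16, 29], [373, 388, 18, 12, 115]]
tip [320.  202.1] [[87, 100, 118], [91, 101, 120], [89, 97, 119], [72, 89, 115], [53, 78, 119]]
grip [389.8 192.7] [[61, 76, 106], [46, 60, 94], [44, 61, 94], [46, 62, 98], [45, 68, 107]]
```

The nut is about 70 mm in front of the edge in the top view. I'll return the arm to its start pose (raising first) so that the picture can be compared directly with the first one, shadows included.

Run:
```python
from h import *
J=[1.625,.359,.012,0,-1.224,-.288]; j0=bot.read_state()['joint_pos'][0]
bot.move_joints([j0]+J[1:]); bot.move_joints(J); bot.pause(.3)
s=bot.read_state(); print(s['t'],s['tcp_pos'],s['contact_force'])
C=cam("top"); im=bot.camera("top"); i0=cv2.imread("pics/top0.png")[:,:,::-1]; cv2.imwrite("pics/t6.png",im[:,:,::-1])
d=(np.abs(i0.astype(int)-im).sum(2)>90).astype(np.uint8); k,l,st,c=cv2.connectedComponentsWithStats(d)
print("changed",[(st[i].tolist()) for i in range(1,k) if st[i,4]>6])
# probe as now seen: changed pixels right of riser near its expected place
n=((np.abs(i0.astype(int)-im).sum(2)>90)); n[:,:300]=0; n[:,420:]=0; n[:175]=0; n[225:]=0
for nm,m,z in(("bright",n&(im.min(2)>110),3),("dark",n&(im.max(2)<90),34)):
    ys,xs=np.nonzero(m)
    if len(xs):
        P=np.array([L(unproj(C,(x,y),z)) for x,y in zip(xs,ys)]); print(nm,len(xs),P.min(0).round(),P.max(0).round(),np.median(P,0).round())
e=proj(C,[*W(-69,-31),6]).round().astype(int); h=cv2.cvtColor(im,cv2.COLOR_RGB2HSV)[e[1]-8:e[1]+9,e[0]-8:e[0]+9]
ys,xs=np.nonzero((h[...,0]>10)&(h[...,0]<40)&(h[...,1]>40)&(h[...,2]>90)); print("nut",len(xs),L(unproj(C,(xs.mean()+e[0]-8,ys.mean()+e[1]-8),6)))
```

```text
42.5 [156.59084178 656.65562648 226.3514544 ] [ 0.14376669  0.16307935 -0.4226768 ]
changed [[319, 181, 115, 74, 1094], [268, 204, 5, 5, 16], [92, 269, 2, 4, 7], [125, 271, 5, 3, 12], [124, 277, 6, 10, 43], [131, 279, 7, 11, 52], [32, 348, 15, 12, 100], [45, 353, 29, 10, 94], [87, 361, 12, 6, 42], [58, 362, 5, 3, 12], [72, 362, 11, 4, 20], [65, 376, 14, 11, 78]]
bright 304 [-234.  -47.] [-55.  -7.] [-130.  -15.]
dark 26 [-319.  -20.] [-291.   -9.] [-308.  -15.]
nut 26 [-71.61909707 -30.04742445]
```

```bash
python3 -c "
from plant import bot
print(bot.close_job())"
```

```text
the job is handed in; nothing more can be done
None
```

The job is handed in (no verdict returned): the nut is on the open bench about 70 mm in front of the riser, the probe lies clear in front of it, the duct was pressed with about 4 N at most, and the other things show no movement in the top view.

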